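Load the turned bead blanks into the drilling blocks

TASK

Load the three round, drum-shaped blanks (for the big wall string of beads) for drilling: stand each one upright in the pocket of the maple block made for it (largest drum in the largest pocket, middle in middle, smallest in smallest), so that it rests flat on the pocket floor. Do them in order of size, the largest first and the smallest last, letting go of each before fetching the next. Leave the two square blanks, the mug and the salt cellar where they stand.

Things in the scene. Friction and masses are not known exactly. Their poses are not given: they have to be found in the camera images.
- drum_small_center (a point): Centre (half-way up) of the smallest drum-shaped bead blank: loose, dark olive wood, round with bevelled ends and a dark dot on top, standing on end; 30 mm across, 40 mm tall; straight-sided over the middle two thirds of its height. z is the drum's axis (up). Mass 18 to 34 g.
- drum_middle_center (a point): Centre (half-way up) of the middle drum-shaped bead blank: loose, dark olive wood, round with bevelled ends and a dark dot on top, standing on end; 42 mm across, 48 mm tall; straight-sided over the middle two thirds of its height. z is the drum's axis (up). Mass 40 to 75 g.
- drum_large_center (a point): Centre (half-way up) of the largest drum-shaped bead blank: loose, dark olive wood, round with bevelled ends and a dark dot on top, standing on end; 54 mm across, 56 mm tall; straight-sided over the middle two thirds of its height. z is the drum's axis (up). Mass 80 to 150 g.
- pocket_small (a point): Centre of the floor of the round pocket in the smallest drilling block: a fixed square block of pale maple, 66 x 66 mm and 16 mm high, flat on the bench, with one pocket 46 mm across and 6 mm deep (this point is 10 mm above the bench, the block's top 16 mm), for the 30 mm drum. z is up, x and y run along the block's sides.
- pocket_middle (a point): Centre of the floor of the round pocket in the middle drilling block: a fixed square block of pale maple, 78 x 78 mm and 16 mm high, flat on the bench, with one pocket 58 mm across and 6 mm deep (this point is 10 mm above the bench, the block's top 16 mm), for the 42 mm drum. z is up, x and y run along the block's sides.
- pocket_large (a point): Centre of the floor of the round pocket in the largest drilling block: a fixed square block of pale maple, 90 x 90 mm and 16 mm high, flat on the bench, with one pocket 70 mm across and 6 mm deep (this point is 10 mm above the bench, the block's top 16 mm), for the 54 mm drum. z is up, x and y run along the block's sides.
- square_slim_center (a point): Centre (half-way up) of the slimmer square blank: loose, dark olive wood, not yet turned, 34 x 34 mm and 44 mm tall, with a pencilled cross on top; it stays where it stands. z is up, x and y are square to its sides.
- square_stout_center (a point): Centre (half-way up) of the stouter square blank: loose, dark olive wood, not yet turned, 46 x 46 mm and 52 mm tall, with a pencilled cross on top; it stays where it stands. z is up, x and y are square to its sides.
- mug_mid (a point): Centre (half-way up) of the loose yellow enamel mug with spare beads in it: 78 mm across, 75 mm high, handle standing out about 35 mm on its +y side. It stays where it stands.
- cellar_mid (a point): Centre (half-way up) of the loose cobalt glass salt cellar, an open round bowl 64 mm across and 38 mm high. It stays where it stands.
Things that resemble listed ones, but are neither listed nor needed, are in the scene too. What is shaped like the part that bears drum_large_center but yellow is not meant. What is shaped like the part that bears drum_middle_center but pink is not meant.

How it is judged:
On the way, in this order (a step that is already met when the one before it is completed fails the run):
1. the largest drum stands in its own pocket, let go (horizontal distance between drum_large_center and pocket_large below 0.011 m and z of drum_large_center in the frame of pocket_large below 0.031 m and angle between the z axis of drum_large_center and the z axis of pocket_large, either way round below 0.08 rad and contact force between the fingers and drum_large below 0.05 N), for 0.2 s.
2. the middle drum stands in its own pocket, let go, with those before it still in theirs (all of step 1 and horizontal distance between drum_middle_center and pocket_middle below 0.011 m and z of drum_middle_center in the frame of pocket_middle below 0.027 m and angle between the z axis of drum_middle_center and the z axis of pocket_middle, either way round below 0.08 rad and contact force between the fingers and drum_middle below 0.05 N), for 0.2 s.
3. the smallest drum stands in its own pocket, let go, with those before it still in theirs (all of step 2 and horizontal distance between drum_small_center and pocket_small below 0.011 m and z of drum_small_center in the frame of pocket_small below 0.023 m and angle between the z axis of drum_small_center and the z axis of pocket_small, either way round below 0.08 rad and contact force between the fingers and drum_small below 0.05 N), for 0.2 s.
At the end, for the whole second after the job is handed in: Each drum stands on end on the floor of the pocket of its own size (centre within 11 mm of the pocket's centre, not more than 3 mm above its seat, within 0.08 rad of upright), let go and at rest; the two square blanks, the mug and the salt cellar are within 15 mm of where they began (all of step 3 and linear speed of each of drum_small, drum_middle, drum_large below 0.02 m/s and angular speed of each of drum_small, drum_middle, drum_large below 0.2 rad/s and distance of each of square_slim_center, square_stout_center, mug_mid, cellar_mid from where it was at the start of the episode below 0.015 m); the robot touches nothing.
It fails at once if a square blank, the mug or the salt cellar is moved more than 15 mm or tipped over (distance of any of square_slim_center, square_stout_center, mug_mid, cellar_mid from where it was at the start of the episode above 0.015 m or angle between any of square_slim_center, square_stout_center, mug_mid, cellar_mid's own z axis and vertical above 0.5 rad).
It also fails if it takes over 88 s, if anything falls off the work surface, if the arm or the gripper's body presses on something with over 40 N, if the wrist force passes 120 N, or if a joint passes its speed limit or range.

ROBOT

A 6-joint arm with a two-finger parallel gripper is mounted at the origin on the work surface. World frame = base frame: x ahead of the robot, y to its left, z up, the work surface at z = 0. Lengths are in m, angles in rad, forces in N, time in s.
With the tool pointing down it reaches from about 0.275 to 1 m from the base axis. Payload 8.4 kg.
Tool frame: the origin (TCP) lies where the fingers leave the gripper's body, on its centre line; the fingertips stand 73 mm ahead of it and the grasp point (between the pads) lies 54 mm ahead of it; z points along the fingers, y is the direction in which the jaws open and shut (so a half turn about z gives the same grasp; the last joint's range is limited). The gripper opens to 85 mm and grips with 20 to 120 N. Pads are 22 mm wide; open, the fingers measure 114 mm over their backs; the gripper's body (76 mm by 85 mm) begins 54 mm behind the grasp point. The pads swing forward as they close: fully open they stand 13 mm farther back than shut.
Start: joints at [1.218, 0.353, 1.633, -0, 1.155, -0.002], TCP at [0.215, 0.587, 0.304] pointing down, gripper open.
Joint ranges: [-2.63, 2.63], [-0.92, 2.1], [0.06, 2.66], [-1.3, 4.44], [0, 2.69], [-3.02, 3.02]. Speed limits (rad/s): [2.22, 2.22, 2.79, 3.14, 3.14, 3.14].

INTERFACE

Orientations are given as a unit quaternion [x, y, z, w].
In Python, from rig import telemetry, vision, job_done gives the robot as it stands.
- The arm moves only by the tool play_rows, never from a script. Its argument "targets" is a list of rows, each an object with "dp": the shift along the world's x, y, z in cm, a list of three; "spin": the turn about the world's z in rad. A call has exactly 10 rows; each row shifts and turns the commanded pose from where the row before left it; what a row does not reach is not made up. A row lasts 1/12 s, in which the tool goes at most 41.7 mm and 7.16 degrees, less where a joint would pass 70% of its speed; a pose out of reach is approached as far as the arm can. A call is refused whole if a number of a shift passes 4.17 or a number of a turn 0.125, either way. A call with a gripper value outside its range is refused whole. "claw" is the finger opening in cm, from 0 to 8.54, set as the call begins (left out, the last holds). The fingers move at their own pace and stop on an object; "force" is the grip in N (left out, the last holds). Time passes only in rows, so rows that do not move let the fingers close, or fill a call up. It gives the time, the measured TCP pose, the force and the opening at its end, in the units of the state.
- telemetry.sense(): the state, without advancing time (a new reading comes with each control period).
- vision.camera(name): name is "scene" or "top" or "wrist"; returns (picture, depth): 420x560x3 uint8, blue, green, red; 420x560 float32, m along the optical axis (not along the pixel's ray), 0 where there is no reading.
- vision.camera_params(name): a dict with "fx", "fy", "cx", "cy" (pixels), "R" (3x3) and "t" (3): a world point X has camera coordinates R X + t; the wrist camera has in their place "hand_eye" (4x4, takes a point from camera to tool coordinates, whose origin is the TCP and whose axes are the flange's). Camera axes: x right, y down, z forward; pixel columns grow to the right and rows downward; lengths in m; the calibration is good to about 2 mm. A picture is of the moment at which its call begins: read the wrist's pose just before it. camera_params takes no time and is no camera call.
- job_done(): hands the job in, once; it reports no verdict.
The state is a dict: "clock": time; "joints": joint angles; "qvel": joint speeds; "joint_efforts": joint torques, N m; "position": TCP position; "orientation": TCP orientation; "contact_force": force on the tool from outside, world axes, zero at the start; "wrist_torque": the same for the moment, N m; "gripper_width": opening from 0.0 (shut) to 1.0 (fully open).
Only numpy, scipy, OpenCV 4.12 (cv2) and the standard library are available. Lean on these libraries where they do the work, as an engineer would, in place of code of your own. Each camera call takes 0.05 s, during which the arm holds its last target.

## Working session

There is one attempt and no reset: what is moved stays moved. The work goes in short steps, Python scripts to look and compute and a tool call to move; the robot and the scene stay as the last step left them, time stands still between calls to the robot, and variables do not carry over. Pictures are saved under pics/ and viewed, and the job is handed in when it is done.

Besides the shell and the picture viewer there is one more tool, called after ">>>" by a JSON object that holds its "method" and its "body", one argument or row to a line. play_rows: Moves the arm, as the interface text tells. Its arguments: {"type":"object","properties":{"targets":{"type":"array","items":{"type":"object","properties":{"dp":{"type":"array","items":{"type":"number"}},"spin":{"type":"number"}}}},"claw":{"type":"number"},"force":{"type":"number"}},"required":["targets"]}

```bash
mkdir -p pics; python3 - <<'E'
from rig import telemetry, vision
import cv2,numpy as np
s=telemetry.sense();print(s)
for n in("top","scene"):
    im,d=vision.camera(n);cv2.imwrite(f"pics/{n}0.png",im);np.save(f"pics/{n}0.npy",d)
    p=vision.camera_params(n);print(n,p)
print(vision.camera_params("wrist"))
E
```

```text
{'clock': 0.0, 'joints': array([ 1.21756438e+00,  3.53636080e-01,  1.63414206e+00, -1.10392814e-05,
        1.15520098e+00, -2.39805649e-03]), 'qvel': array([-0.00131267,  0.00110295, -0.00038952, -0.00028103, -0.00106431,
       -0.00089889]), 'joint_efforts': array([ 3.53494454e-05, -6.05241323e+01, -3.42077458e+01,  2.54903989e-04,
        9.02288826e-03,  3.44624894e-06]), 'position': array([0.21467066, 0.58657212, 0.30316576]), 'orientation': array([ 1.74516459e-01,  9.84654013e-01, -6.83196894e-04, -1.17650298e-04]), 'contact_force': array([-0.50238503,  0.40504381,  0.08845527]), 'wrist_torque': array([ 0.00625624,  0.01480746, -0.00112273]), 'gripper_width': 0.9977065090884437}
top {'fx': 506.0138753593808, 'fy': 506.0138753593808, 'cx': 281.92433681843977, 'cy': 202.82957605630028, 'R': array([[ 2.15464822e-02, -9.99767621e-01,  6.72763345e-04],
       [-9.88665563e-01, -2.14072126e-02, -1.48600589e-01],
       [ 1.48580460e-01,  2.53668201e-03, -9.88897069e-01]]), 't': array([-0.03405517,  0.56011647,  1.3369876 ])}
scene {'fx': 455.33850892500305, 'fy': 455.33850892500305, 'cx': 264.2308638885305, 'cy': 210.35278490168614, 'R': array([[-0.74459855,  0.66751   ,  0.00184401],
       [ 0.46584446,  0.52161789, -0.71477529],
       [-0.47808152, -0.53136162, -0.69935176]]), 't': array([ 0.41236754, -0.22076495,  1.44345689])}
{'fx': 307.78554759573893, 'fy': 307.78554759573893, 'cx': 280.1992903162517, 'cy': 210.49368284508404, 'hand_eye': array([[-3.17497166e-04, -9.64065816e-01, -2.65663324e-01,
         6.63565613e-02],
       [ 9.99999538e-01, -6.49543690e-05, -9.59397515e-04,
        -5.00302901e-04],
       [ 9.07666354e-04, -2.65663506e-01,  9.64065391e-01,
        -7.10052703e-02],
       [ 0.00000000e+00,  0.00000000e+00,  0.00000000e+00,
         1.00000000e+00]])}
```

View pics/top0.png

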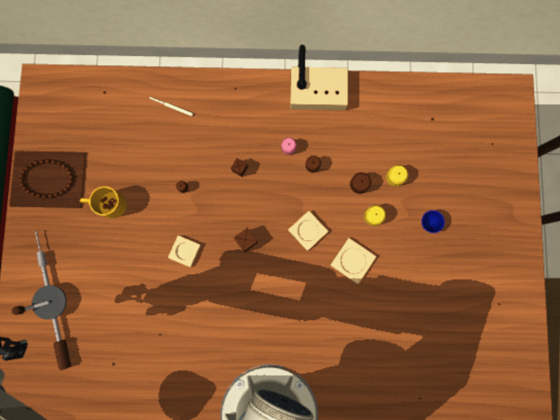

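View pics/scene0.png

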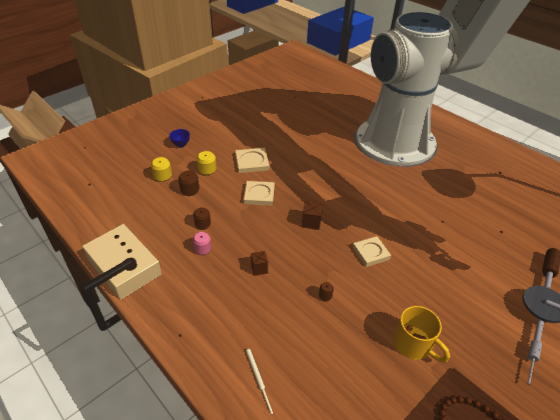

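```bash
cat > h.py <<'E'
import numpy as np,cv2
from rig import vision
def ray(name,u,v,z):
    p=vision.camera_params(name);R=p['R'];C=-R.T@p['t']
    d=R.T@np.array([(u-p['cx'])/p['fx'],(v-p['cy'])/p['fy'],1.]);return C+d*(z-C[2])/d[2]
def proj(name,X):
    p=vision.camera_params(name);c=p['R']@np.array(X)+p['t'];return c[0]/c[2]*p['fx']+p['cx'],c[1]/c[2]*p['fy']+p['cy']
E
python3 - <<'E'
from h import *
im=cv2.imread("pics/top0.png");d=np.load("pics/top0.npy")
print(proj("top",[.215,.587,.304]))
for n,u,v,z in [("L",361,182,.056),("M",313,162,.048),("S",182,186,.04),("pL",353,260,.01),("pM",308,230,.01),("pS",184,251,.01),("sq",240,167,.044),("sq",246,239,.05),("mug",104,201,.07),("cell",433,221,.03),("y1",398,174,.05),("y2",375,214,.05),("pink",288,145,.05)]:
    p=ray("top",u,v,z);print(n,p.round(3),d[v,u], np.array(proj("scene",p)).round())
c=cv2.resize(im[130:290,160:460],None,fx=2.66,fy=2.66,interpolation=cv2.INTER_CUBIC);cv2.imwrite("pics/top0c.png",c)
im=cv2.imread("pics/scene0.png")
c=cv2.resize(im[120:320,140:400],None,fx=3,fy=3,interpolation=cv2.INTER_CUBIC);cv2.imwrite("pics/scene0c.png",c)
E
```

```text
(np.float64(-9.482344677349886), np.float64(339.9110205935694))
L [ 0.62  -0.235  0.056] 1.3698 [188. 175.]
M [ 0.675 -0.105  0.048] 1.3870939 [200. 212.]
S [0.602 0.253 0.04 ] 1.3904489 [325. 285.]
pL [ 0.411 -0.22   0.01 ] 1.3887504 [251. 160.]
pM [ 0.491 -0.096  0.01 ] 1.3996354 [258. 193.]
pS [0.426 0.244 0.01 ] 1.3949392 [371. 251.]
sq [0.658 0.095 0.044] 1.3930277 [258. 255.]
sq [0.459 0.072 0.05 ] 1.3516002 [311. 208.]
mug [0.551 0.453 0.07 ] 1.4180657 [420. 324.]
cell [ 0.521 -0.436  0.03 ] 1.4116428 [178. 137.]
y1 [ 0.646 -0.337  0.05 ] 1.3779427 [160. 164.]
y2 [ 0.534 -0.274  0.05 ] 1.3611958 [205. 158.]
pink [ 0.721 -0.035  0.05 ] 1.4027247 [202. 236.]
```

View pics/top0c.png

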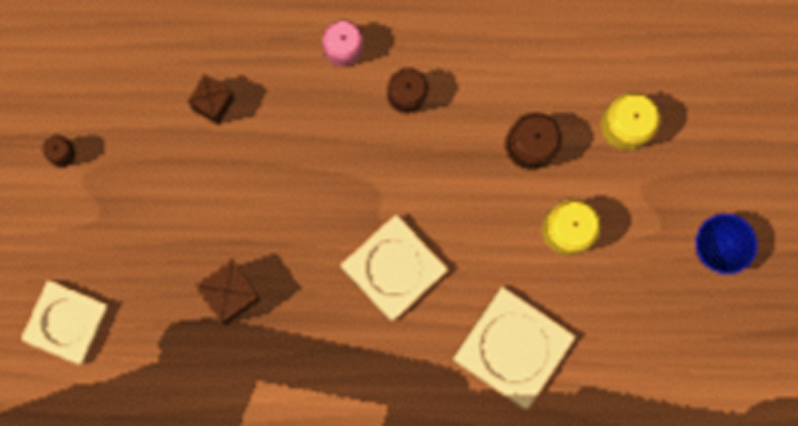

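View pics/scene0c.png

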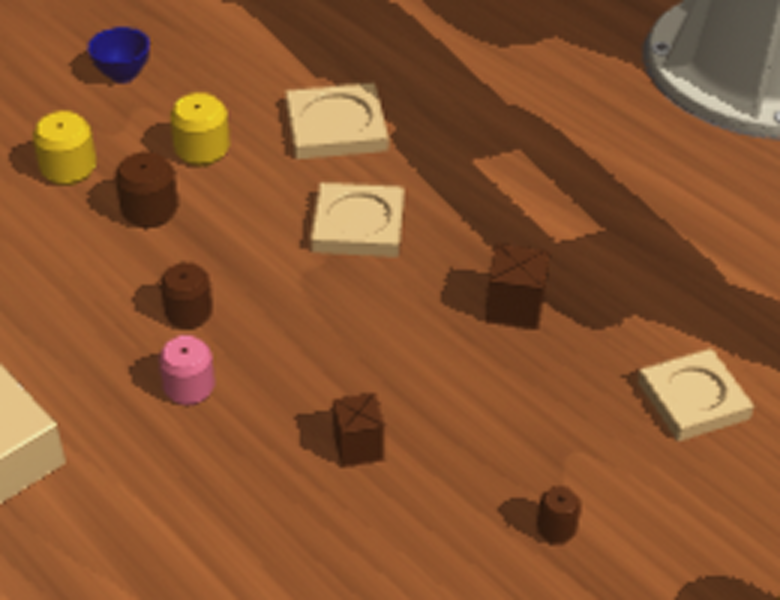

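```bash
python3 - <<'E'
from h import *
im=cv2.imread("pics/top0.png").astype(int)
g=im.sum(2)
for n,u,v,z in [("L",361.9,180.8,.056),("M",313.4,162,.048),("S",181.4,184.9,.04)]:
    # refine dot: darkness-weighted centroid in 5x5
    ui,vi=round(u),round(v)
    w=g[vi-2:vi+3,ui-2:ui+3];ww=np.clip(np.median(w)-w,0,None)
    yy,xx=np.mgrid[vi-2:vi+3,ui-2:ui+3];uu=(ww*xx).sum()/ww.sum();vv=(ww*yy).sum()/ww.sum()
    p=ray("top",uu,vv,z);print(n,(uu,vv),p.round(4),"scene",np.array(proj("scene",p)).round(1))
for cam,seeds in [("top",dict(pL=(353,260),pM=(308,230),pS=(184,251))),("scene",dict(pL=(251,161),pM=(258,194),pS=(371,251)))]:
    im=cv2.imread(f"pics/{cam}0.png")
    hsv=cv2.cvtColor(im,cv2.COLOR_BGR2HSV)
    m=((hsv[...,1]<150)&(hsv[...,2]>(110))&(hsv[...,0]<32)).astype(np.uint8)
    if cam=="top":m=((im[...,0]>105)&(im[...,2]>150)).astype(np.uint8)
    for n,(u,v) in seeds.items():
        k,l,st,c=cv2.connectedComponentsWithStats(m);lab=l[v,u]
        cs,_=cv2.findContours((l==lab).astype(np.uint8),cv2.RETR_EXTERNAL,2)
        if cam=="top":
            w=np.array([ray(cam,*q[0],.016)[:2] for q in cs[0]],np.float32)
            r=cv2.minAreaRect(w*1000);print(cam,n,lab,np.round(r[0],1),np.round(r[1],1),round(r[2],1),len(w))
        else: print(cam,n,[ (ray(cam,*q[0],.016)[:2]*1000).round() for q in cv2.approxPolyDP(cs[0],3,True)])
E
```

```text
L (np.float64(361.6483870967742), np.float64(180.70322580645163)) [ 0.624  -0.2371  0.056 ] scene [186.5 175.7]
M (np.float64(313.0113636363636), np.float64(161.71212121212122)) [ 0.6758 -0.1049  0.048 ] scene [200.2 212.4]
S (np.float64(180.54854368932038), np.float64(184.87864077669903)) [0.6048 0.2571 0.04  ] scene [325.8 286.9]
top pL 10 [ 409.9 -218.5] [89.8 90.8] 56.3 63
top pM 6 [490.4 -93.9] [78.1 79. ] 43.9 20
top pS 9 [426.3 244.8] [66.4 66.1] 68.4 75
scene pL [array([ 348., -230.]), array([ 421., -281.]), array([ 480., -195.]), array([ 412., -146.])]
scene pM [array([ 489., -149.]), array([551., -84.]), array([500., -29.]), array([435., -96.])]
scene pS [array([381., 227.]), array([444., 202.]), array([478., 267.]), array([415., 291.])]
```

Candidates in the top view:
- **Dark round:** (361,181) large, (313,162) middle, (181,185) small.
- **Yellow look-alikes:** (398,175) and (375,215).
- **Pink look-alike:** (288,146).
- **Dark squares with crosses:** (240,167) and (246,239), to be left alone.
- **Pockets:** (353,260) large, (308,230) middle, (184,251) small.

In the crops, the three dark drums have bevels and dots, so I'm choosing those. I'm moving toward the large drum now.

>>> {"method": "play_rows", "body": {
  "targets": [
    {"dp": [1.6,-3.3,-0.2],"spin": -0.1},
    {"dp": [1.6,-3.3,-0.2]},
    {"dp": [1.6,-3.3,-0.2]},
    {"dp": [1.6,-3.3,-0.2]},
    {"dp": [1.6,-3.3,-0.2]},
    {"dp": [1.6,-3.3,-0.2]},
    {"dp": [1.6,-3.3,-0.2]},
    {"dp": [1.6,-3.3,-0.2]},
    {"dp": [1.6,-3.3,-0.2]},
    {"dp": [1.6,-3.3,-0.2]}
  ],
  "claw": 8.5,
  "force": 30
}}

```text
validation failed for argument at $.ta...
```

>>> {"method": "play_rows", "body": {
  "targets": [
    {"dp": [1.6,-3.3,-0.3]},
    {"dp": [1.6,-3.3,-0.3]},
    {"dp": [1.6,-3.3,-0.3]},
    {"dp": [1.6,-3.3,-0.3]},
    {"dp": [1.6,-3.3,-0.3]},
    {"dp": [1.6,-3.3,-0.3]},
    {"dp": [1.6,-3.3,-0.3]},
    {"dp": [1.6,-3.3,-0.3]},
    {"dp": [1.6,-3.3,-0.3]},
    {"dp": [1.6,-3.3,-0.3]}
  ]
}}

```text
validation failed for argument at $.ta...
```

>>> {"method": "play_rows", "body": {
  "targets": [
    {"dp": [1.6,-3,-0.5]},
    {"dp": [1.6,-3,-0.5]},
    {"dp": [1.6,-3,-0.5]},
    {"dp": [1.6,-3,-0.5]},
    {"dp": [1.6,-3,-0.5]},
    {"dp": [1,-1.4,-0.5]},
    {"dp": [0,0,0]},
    {"dp": [0,0,0]},
    {"dp": [0,0,0]},
    {"dp": [0,0,0]}
  ]
}}

```text
validation failed for argument at $.ta...
```

>>> {"method": "play_rows", "body": {
  "targets": [
    {"dp": [1.6,-3.3,-0.2],"spin": -0.1},
    {"dp": [1.6,-3.3,-0.2],"spin": 0},
    {"dp": [1.6,-3.3,-0.2],"spin": 0},
    {"dp": [1.6,-3.3,-0.2],"spin": 0},
    {"dp": [1.6,-3.3,-0.2],"spin": 0},
    {"dp": [1.6,-3.3,-0.2],"spin": 0},
    {"dp": [1.6,-3.3,-0.2],"spin": 0},
    {"dp": [1.6,-3.3,-0.2],"spin": 0},
    {"dp": [1.6,-3.3,-0.2],"spin": 0},
    {"dp": [1.6,-3.3,-0.2],"spin": 0}
  ],
  "claw": 8.5,
  "force": 30
}}

```text
clock: 0.93
position: [0.375, 0.2552, 0.2837]
orientation: [0.223, 0.975, -0.0, -0.0]
contact_force: [0.9, 0.1, -1.5]
gripper_width: 0.993
```

>>> {"method": "play_rows", "body": {
  "targets": [
    {"dp": [1.6,-3.3,-0.3],"spin": 0},
    {"dp": [1.6,-3.3,-0.3],"spin": 0},
    {"dp": [1.6,-3.3,-0.3],"spin": 0},
    {"dp": [1.6,-3.3,-0.3],"spin": 0},
    {"dp": [1.6,-3.3,-0.3],"spin": 0},
    {"dp": [1.6,-3.3,-0.3],"spin": 0},
    {"dp": [1.6,-3.3,-0.3],"spin": 0},
    {"dp": [1.6,-3.3,-0.3],"spin": 0},
    {"dp": [1.6,-3.3,-0.3],"spin": 0},
    {"dp": [1.6,-3.3,-0.3],"spin": 0}
  ]
}}

```text
clock: 1.77
position: [0.5351, -0.0749, 0.2535]
orientation: [0.224, 0.975, 0.0, -0.0]
contact_force: [0.3, 1.1, 0.9]
gripper_width: 0.996
```

>>> {"method": "play_rows", "body": {
  "targets": [
    {"dp": [1.6,-3,-0.5],"spin": 0},
    {"dp": [1.6,-3,-0.5],"spin": 0},
    {"dp": [1.6,-3,-0.5],"spin": 0},
    {"dp": [1.6,-3,-0.5],"spin": 0},
    {"dp": [1.6,-3,-0.5],"spin": 0},
    {"dp": [0.9,-1.2,-0.5],"spin": 0},
    {"dp": [0,0,0],"spin": 0},
    {"dp": [0,0,0],"spin": 0},
    {"dp": [0,0,0],"spin": 0},
    {"dp": [0,0,0],"spin": 0}
  ]
}}

```text
clock: 2.6
position: [0.6233, -0.2339, 0.2241]
orientation: [0.223, 0.975, 0.0, -0.0]
contact_force: [0.8, 0.7, -0.1]
gripper_width: 0.995
```

```bash
cat >> h.py <<'E'
from rig import telemetry
from scipy.spatial.transform import Rotation as Ro
def wrist(fn):
    s=telemetry.sense();im,d=vision.camera("wrist");cv2.imwrite(fn,im);np.save(fn[:-3]+"npy",d)
    import pickle;pickle.dump((s['position'],s['orientation']),open(fn[:-3]+"pkl","wb"));print(s['clock'],s['position'].round(4),s['orientation'].round(4),s['gripper_width'])
    return im,d
def wray(fn,u,v,z):
    import pickle;P,q=pickle.load(open(fn[:-3]+"pkl","rb"));R=Ro.from_quat(q).as_matrix()
    p=vision.camera_params("wrist");H=p['hand_eye']
    d=R@H[:3,:3]@np.array([(u-p['cx'])/p['fx'],(v-p['cy'])/p['fy'],1.]);C=R@H[:3,3]+P
    return C+d*(z-C[2])/d[2]
E
python3 -c "
from h import *
wrist('pics/w1.png')"
```

```text
2.6 [ 0.6233 -0.2339  0.2241] [ 2.231e-01  9.748e-01  1.000e-04 -2.000e-04] 0.9953668277562616
```

View pics/w1.png

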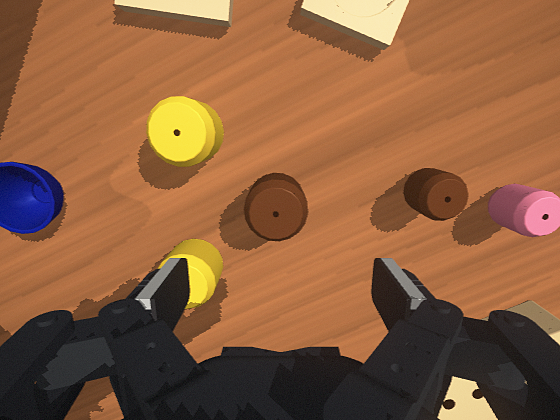

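The wrist view shows the large dark drum's dot at (276,214) and the middle drum's at (447,200). The yellow drums are at (177,132) and (195,280).

```bash
python3 - <<'E'
from h import *
f='pics/w1.png'
print(wray(f,276,214,.056),wray(f,447,200,.048),wray(f,177,132,.056))
E
```

```text
[ 0.62374803 -0.23859305  0.056     ] [ 0.67631641 -0.10745694  0.048     ] [ 0.53356797 -0.27755633  0.056     ]
```

>>> {"method": "play_rows", "body": {
  "targets": [
    {"dp": [0,-0.3,-1],"spin": 0},
    {"dp": [0,0,-2],"spin": 0},
    {"dp": [0,0,-2],"spin": 0},
    {"dp": [0,0,-2],"spin": 0},
    {"dp": [0,0,-2],"spin": 0},
    {"dp": [0,0,-2],"spin": 0},
    {"dp": [0,0,-1.5],"spin": 0},
    {"dp": [0,0,-1.1],"spin": 0},
    {"dp": [0,0,-0.5],"spin": 0},
    {"dp": [0,0,0],"spin": 0}
  ]
}}

```text
clock: 3.48
position: [0.6233, -0.2378, 0.0818]
orientation: [0.223, 0.975, 0.0, -0.001]
contact_force: [-0.5, 0.3, 0.4]
gripper_width: 0.998
```

```bash
python3 -c "
from h import *
wrist('pics/w2.png')"
```

```text
3.4833 [ 0.6233 -0.2378  0.0818] [ 2.234e-01  9.747e-01  1.000e-04 -8.000e-04] 0.9980416282965242
```

View pics/w2.png

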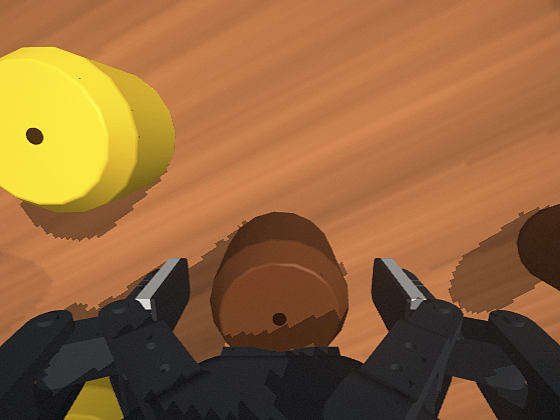

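The drum sits centred between the open fingers, with its dot at (279,319).

>>> {"method": "play_rows", "body": {
  "targets": [
    {"dp": [0,0,0],"spin": 0},
    {"dp": [0,0,0],"spin": 0},
    {"dp": [0,0,0],"spin": 0},
    {"dp": [0,0,0],"spin": 0},
    {"dp": [0,0,0],"spin": 0},
    {"dp": [0,0,0],"spin": 0},
    {"dp": [0,0,0],"spin": 0},
    {"dp": [0,0,0],"spin": 0},
    {"dp": [0,0,0],"spin": 0},
    {"dp": [0,0,0],"spin": 0}
  ],
  "claw": 4,
  "force": 35
}}

```text
clock: 4.37
position: [0.6245, -0.2383, 0.0842]
orientation: [0.224, 0.975, -0.0, 0.001]
contact_force: [-0.8, 0.0, 6.2]
gripper_width: 0.62
```

```bash
python3 -c "
from h import *
print(wray('pics/w2.png',279,319,.056))
wrist('pics/w3.png')"
```

```text
[ 0.62379675 -0.23911114  0.056     ]
4.3667 [ 0.6245 -0.2383  0.0842] [ 2.235e-01  9.747e-01 -1.000e-04  1.000e-03] 0.6202861778306792
```

View pics/w3.png

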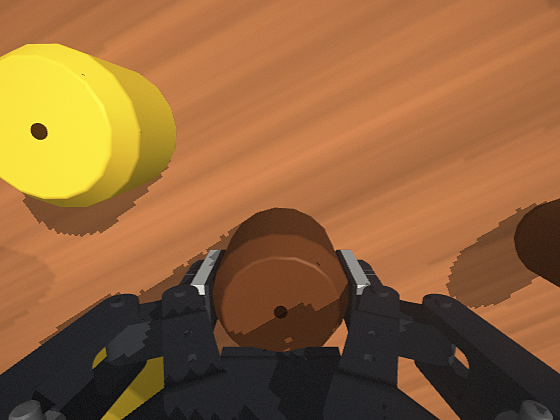

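>>> {"method": "play_rows", "body": {
  "targets": [
    {"dp": [0,0,0.5],"spin": 0},
    {"dp": [0,0,1],"spin": 0},
    {"dp": [0,0,2],"spin": 0},
    {"dp": [0,0,2.5],"spin": 0},
    {"dp": [0,0,2.5],"spin": 0},
    {"dp": [0,0,2.5],"spin": 0},
    {"dp": [-1,0.1,1],"spin": 0},
    {"dp": [-2,0.2,0],"spin": 0},
    {"dp": [-2,0.2,0],"spin": 0},
    {"dp": [-2.4,0.3,0],"spin": 0}
  ]
}}

```text
clock: 5.25
position: [0.5485, -0.2298, 0.203]
orientation: [0.223, 0.975, -0.0, 0.0]
contact_force: [0.3, -0.1, -0.5]
gripper_width: 0.62
```

>>> {"method": "play_rows", "body": {
  "targets": [
    {"dp": [-3,0.3,0],"spin": 0},
    {"dp": [-3,0.3,0],"spin": 0},
    {"dp": [-3,0.3,0],"spin": 0},
    {"dp": [-2,0.2,0],"spin": 0},
    {"dp": [-2,0.1,0],"spin": 0},
    {"dp": [-1,0,0],"spin": 0},
    {"dp": [0,0,0],"spin": 0},
    {"dp": [0,0,0],"spin": 0},
    {"dp": [0,0,0],"spin": 0},
    {"dp": [0,0,0],"spin": 0}
  ]
}}

```text
clock: 6.08
position: [0.4109, -0.2183, 0.203]
orientation: [0.223, 0.975, -0.0, 0.0]
contact_force: [0.2, -0.9, -0.7]
gripper_width: 0.623
```

```bash
python3 -c "
from h import *
wrist('pics/w4.png')"
```

```text
6.0833 [ 0.4109 -0.2183  0.203 ] [ 2.234e-01  9.747e-01 -1.000e-04  5.000e-04] 0.6229487639187667
```

View pics/w4.png

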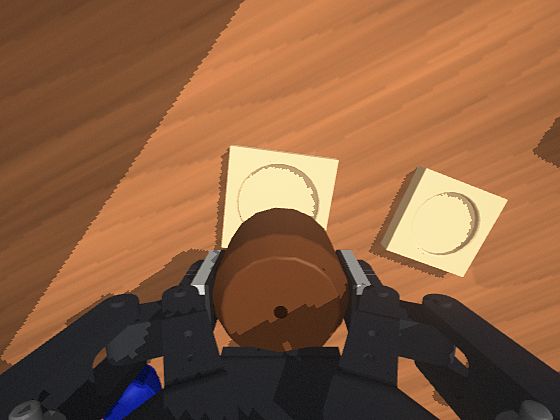

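```bash
python3 - <<'E'
from h import *
f='pics/w4.png'
a=wray(f,230,146,.016)[:2];b=wray(f,338,159,.016)[:2]
print(a,b,np.linalg.norm(a-b))
e=(b-a)/np.linalg.norm(b-a);n=np.array([-e[1],e[0]])
for s in(1,-1):print((a+b)/2+s*n*.045)
for u in((422,167),(507,200),(464,276)):print(wray(f,*u,.016)[:2])
print((wray(f,422,167,.016)+wray(f,464,276,.016))/2)
print(wray(f,281,312,.056+.119))
E
```

```text
[ 0.34763737 -0.23427692] [ 0.39607363 -0.15851956] 0.08991801780921593
[ 0.33394228 -0.17215803]
[ 0.40976872 -0.22063846]
[ 0.43279724 -0.09787229]
[ 0.49171254 -0.04125229]
[ 0.54553131 -0.09565372]
[ 0.48916428 -0.09676301  0.016     ]
[ 0.41049418 -0.21839236  0.175     ]
```

>>> {"method": "play_rows", "body": {
  "targets": [
    {"dp": [0,-0.1,-1],"spin": 0},
    {"dp": [0,0,-2],"spin": 0},
    {"dp": [0,0,-2],"spin": 0},
    {"dp": [0,0,-2],"spin": 0},
    {"dp": [0,0,-1.5],"spin": 0},
    {"dp": [0,0,-1],"spin": 0},
    {"dp": [0,0,-0.7],"spin": 0},
    {"dp": [0,0,-0.4],"spin": 0},
    {"dp": [0,0,-0.2],"spin": 0},
    {"dp": [0,0,0],"spin": 0}
  ]
}}

```text
clock: 6.97
position: [0.41, -0.2191, 0.0949]
orientation: [0.223, 0.975, -0.0, 0.0]
contact_force: [0.1, -0.2, -1.6]
gripper_width: 0.618
```

```bash
python3 -c "
from h import *
wrist('pics/w5.png')
im,d=vision.camera('scene');cv2.imwrite('pics/s5.png',cv2.resize(im[80:280,140:340],None,fx=3,fy=3,interpolation=2))"
```

```text
6.9667 [ 0.41   -0.2191  0.0949] [ 2.235e-01  9.747e-01 -0.000e+00  1.000e-04] 0.6181366814082936
```

View pics/w5.png

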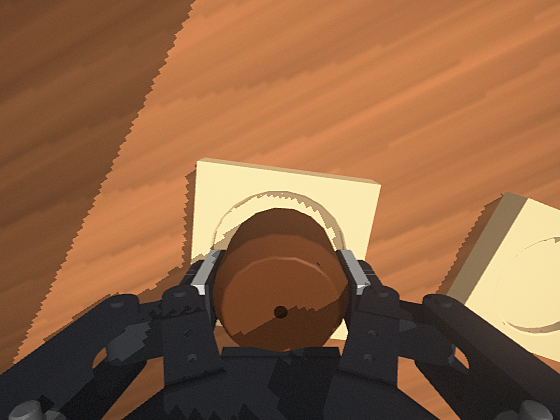

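View pics/s5.png

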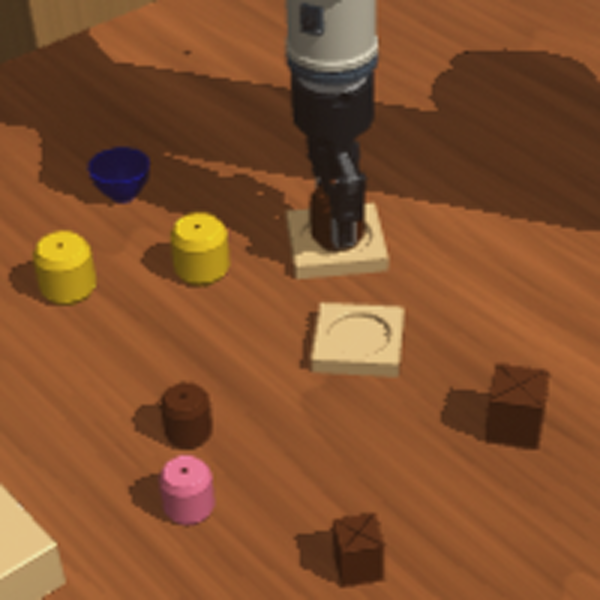

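The drum is inside the pocket ring, centred. I'm releasing it and going up.

>>> {"method": "play_rows", "body": {
  "targets": [
    {"dp": [0,0,-0.05],"spin": 0},
    {"dp": [0,0,0],"spin": 0},
    {"dp": [0,0,0],"spin": 0},
    {"dp": [0,0,0],"spin": 0},
    {"dp": [0,0,0],"spin": 0},
    {"dp": [0,0,0],"spin": 0},
    {"dp": [0,0,0],"spin": 0},
    {"dp": [0,0,0],"spin": 0},
    {"dp": [0,0,0],"spin": 0},
    {"dp": [0,0,0],"spin": 0}
  ],
  "claw": 7.5
}}

```text
clock: 7.9
position: [0.4098, -0.2191, 0.0943]
orientation: [0.224, 0.975, 0.0, -0.0]
contact_force: [0.1, 0.4, -0.3]
gripper_width: 0.879
```

>>> {"method": "play_rows", "body": {
  "targets": [
    {"dp": [0,0,1],"spin": 0},
    {"dp": [0,0,2],"spin": 0},
    {"dp": [0,0,2],"spin": 0},
    {"dp": [0,0,2.5],"spin": 0},
    {"dp": [0,0,2.5],"spin": 0},
    {"dp": [0,0,2],"spin": 0},
    {"dp": [0,0,0],"spin": 0},
    {"dp": [0,0,0],"spin": 0},
    {"dp": [0,0,0],"spin": 0},
    {"dp": [0,0,0],"spin": 0}
  ]
}}

```text
clock: 8.73
position: [0.4092, -0.2187, 0.2136]
orientation: [0.223, 0.975, 0.0, -0.001]
contact_force: [-0.9, 0.2, -0.4]
gripper_width: 0.879
```

```bash
python3 -c "
from h import *
wrist('pics/w6.png')"
```

```text
8.7333 [ 0.4092 -0.2187  0.2136] [ 2.235e-01  9.747e-01  2.000e-04 -8.000e-04] 0.8788078146265362
```

View pics/w6.png

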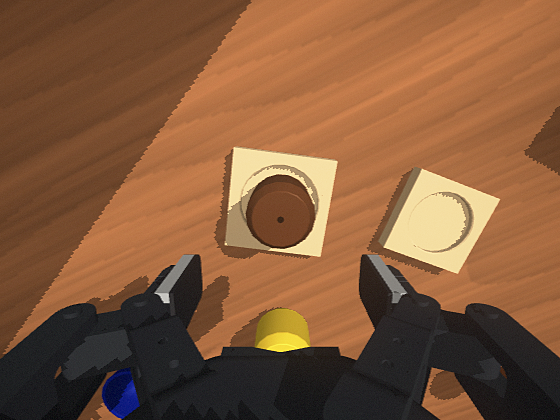

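```bash
python3 - <<'E'
from h import *
f='pics/w6.png'
print(wray(f,280,219,.066),np.mean([wray(f,*c,.016) for c in((234,148),(337,160),(323,257),(224,245))],0))
d=np.load('pics/w6.npy');print(d[214,270],d[214,290],d[190,280])
H=vision.camera_params('wrist')['hand_eye'];import pickle;P,q=pickle.load(open('pics/w6.pkl','rb'))
p=vision.camera_params("wrist")
for u,v in((270,222),(290,222),(280,234)):
  c=np.array([(u-p['cx'])/p['fx'],(v-p['cy'])/p['fy'],1])*d[v,u];print(Ro.from_quat(q).as_matrix()@(H[:3,:3]@c+H[:3,3])+P)
print(np.mean([wray(f,*c,.016) for c in((416,169),(498,199),(460,273),(382,243))],0))
E
```

```text
[ 0.40903692 -0.2195209   0.066     ] [ 0.41029946 -0.22070524  0.016     ]
0.22627604 0.22723302 0.22168182
[ 0.40752079 -0.22700214  0.06739166]
[ 0.41387513 -0.21365667  0.06769515]
[ 0.41932757 -0.22450613  0.06699478]
[ 0.4889509  -0.09682392  0.016     ]
```

```bash
python3 -c "
from h import *
print(telemetry.sense()['joints'].round(2))"
```

```text
[-0.49  0.22  2.05 -0.    0.87 -1.61]
```

>>> {"method": "play_rows", "body": {
  "targets": [
    {"dp": [2.4,1.3,0],"spin": -0.1},
    {"dp": [2.7,1.1,0],"spin": -0.1},
    {"dp": [2.7,1.1,0],"spin": -0.1},
    {"dp": [2.7,1.1,0],"spin": -0.1},
    {"dp": [2.7,1.1,0],"spin": -0.1},
    {"dp": [2.7,1.1,0],"spin": -0.1},
    {"dp": [2.7,1.1,0],"spin": -0.1},
    {"dp": [2.7,1.1,0],"spin": -0.1},
    {"dp": [2.7,1.1,0],"spin": 0},
    {"dp": [2.7,1.1,0],"spin": 0}
  ]
}}

```text
clock: 9.62
position: [0.6775, -0.1062, 0.2127]
orientation: [0.586, 0.811, -0.001, -0.001]
contact_force: [0.5, 0.0, 0.3]
gripper_width: 0.88
```

>>> {"method": "play_rows", "body": {
  "targets": [
    {"dp": [0,0,-0.5],"spin": 0},
    {"dp": [0,0,-1],"spin": 0},
    {"dp": [0,0,-1],"spin": 0},
    {"dp": [0,0,-1],"spin": 0},
    {"dp": [0,0,-0.5],"spin": 0},
    {"dp": [0,0,0],"spin": 0},
    {"dp": [0,0,0],"spin": 0},
    {"dp": [0,0,0],"spin": 0},
    {"dp": [0,0,0],"spin": 0},
    {"dp": [0,0,0],"spin": 0}
  ]
}}

```text
clock: 10.45
position: [0.677, -0.1072, 0.1751]
orientation: [0.585, 0.811, 0.0, 0.001]
contact_force: [-0.2, 0.7, 0.6]
gripper_width: 0.879
```

```bash
python3 -c "
from h import *
wrist('pics/w7.png')"
```

```text
10.45 [ 0.677  -0.1072  0.1751] [5.855e-01 8.107e-01 2.000e-04 5.000e-04] 0.8794995154926691
```

View pics/w7.png

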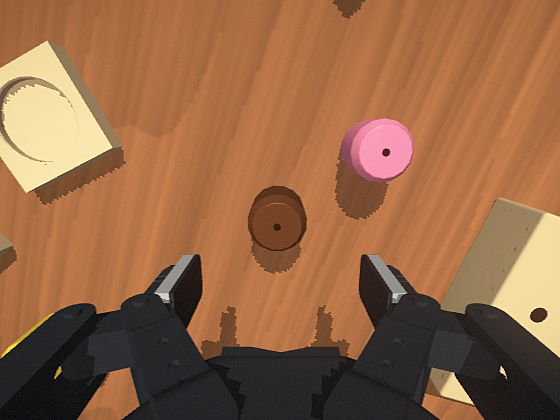

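```bash
python3 - <<'E'
from h import *
f='pics/w7.png'
print(wray(f,277,227,.048),wray(f,386,152,.048),wray(f,498,200,.04),wray(f,430,385,.04))
d=np.load(f[:-3]+'npy');print(d[250,520])
E
```

```text
[ 0.67532125 -0.10789928  0.048     ] [ 0.72537257 -0.03856778  0.048     ] [ 0.81448352 -0.04409712  0.04      ] [ 0.83856697 -0.2012231   0.04      ]
0.2137261
```

>>> {"method": "play_rows", "body": {
  "targets": [
    {"dp": [-0.1,0,-1],"spin": 0},
    {"dp": [0,0,-1.5],"spin": 0},
    {"dp": [0,0,-2],"spin": 0},
    {"dp": [0,0,-2],"spin": 0},
    {"dp": [0,0,-1.5],"spin": 0},
    {"dp": [0,0,-1],"spin": 0},
    {"dp": [0,0,-0.4],"spin": 0},
    {"dp": [0,0,0],"spin": 0},
    {"dp": [0,0,0],"spin": 0},
    {"dp": [0,0,0],"spin": 0}
  ]
}}

```text
clock: 11.33
position: [0.6765, -0.1072, 0.0814]
orientation: [0.585, 0.811, 0.0, 0.001]
contact_force: [0.1, 1.2, -0.1]
gripper_width: 0.879
```

>>> {"method": "play_rows", "body": {
  "targets": [
    {"dp": [0,0,0],"spin": 0},
    {"dp": [0,0,0],"spin": 0},
    {"dp": [0,0,0],"spin": 0},
    {"dp": [0,0,0],"spin": 0},
    {"dp": [0,0,0],"spin": 0},
    {"dp": [0,0,0],"spin": 0},
    {"dp": [0,0,0],"spin": 0},
    {"dp": [0,0,0],"spin": 0},
    {"dp": [0,0,0],"spin": 0},
    {"dp": [0,0,0],"spin": 0}
  ],
  "claw": 3,
  "force": 30
}}

```text
clock: 12.17
position: [0.6762, -0.1071, 0.0812]
orientation: [0.585, 0.811, 0.0, 0.001]
contact_force: [0.1, -0.4, 6.2]
gripper_width: 0.475
```

```bash
python3 -c "
from h import *
wrist('pics/w8.png')"
```

```text
12.1667 [ 0.6762 -0.1071  0.0812] [5.854e-01 8.107e-01 2.000e-04 5.000e-04] 0.47529346730859484
```

View pics/w8.png

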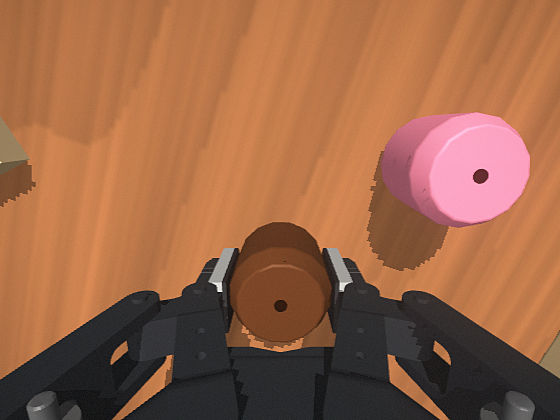

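>>> {"method": "play_rows", "body": {
  "targets": [
    {"dp": [0,0,0.5],"spin": 0},
    {"dp": [0,0,1],"spin": 0},
    {"dp": [0,0,2],"spin": 0},
    {"dp": [0,0,2.5],"spin": 0},
    {"dp": [0,0,2.5],"spin": 0},
    {"dp": [0,0,2.5],"spin": 0},
    {"dp": [-1,0.1,1],"spin": 0},
    {"dp": [-2,0.2,0],"spin": 0},
    {"dp": [-2,0.2,0],"spin": 0},
    {"dp": [-2,0.1,0],"spin": 0}
  ]
}}

```text
clock: 13.05
position: [0.605, -0.1008, 0.2014]
orientation: [0.585, 0.811, 0.0, 0.0]
contact_force: [-0.2, 0.3, -1.0]
gripper_width: 0.477
```

>>> {"method": "play_rows", "body": {
  "targets": [
    {"dp": [-3,0.3,0],"spin": 0},
    {"dp": [-3,0.2,0],"spin": 0},
    {"dp": [-3,0,0],"spin": 0},
    {"dp": [-2,0,0],"spin": 0},
    {"dp": [-0.7,0,0],"spin": 0},
    {"dp": [0,0,0],"spin": 0},
    {"dp": [0,0,0],"spin": 0},
    {"dp": [0,0,0],"spin": 0},
    {"dp": [0,0,0],"spin": 0},
    {"dp": [0,0,0],"spin": 0}
  ]
}}

```text
clock: 13.88
position: [0.4897, -0.0961, 0.2003]
orientation: [0.585, 0.811, 0.0, 0.0]
contact_force: [0.1, 0.2, -1.0]
gripper_width: 0.48
```

```bash
python3 -c "
from h import *
print(wray('pics/w8.png',281,306,.048))
wrist('pics/w9.png')"
```

```text
[ 0.67692431 -0.10758338  0.048     ]
13.8833 [ 0.4897 -0.0961  0.2003] [5.853e-01 8.108e-01 1.000e-04 2.000e-04] 0.48002553717877877
```

View pics/w9.png

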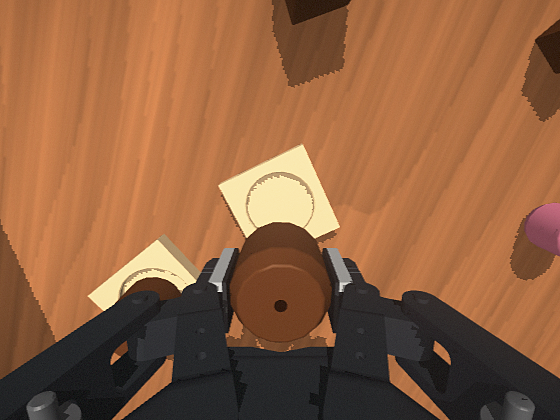

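```bash
python3 -c "
from h import *
f='pics/w9.png'
print((wray(f,219,185,.016)+wray(f,340,226,.016))/2, wray(f,302,145,.016))
print(wray(f,281,306,.048+.1195))"
```

```text
[ 0.49038453 -0.0960825   0.016     ] [ 0.49079115 -0.04208694  0.016     ]
[ 0.49033591 -0.09630099  0.1675    ]
```

>>> {"method": "play_rows", "body": {
  "targets": [
    {"dp": [0,0,-1],"spin": 0},
    {"dp": [0,0,-2],"spin": 0},
    {"dp": [0,0,-2],"spin": 0},
    {"dp": [0,0,-2],"spin": 0},
    {"dp": [0,0,-1.5],"spin": 0},
    {"dp": [0,0,-1],"spin": 0},
    {"dp": [0,0,-0.7],"spin": 0},
    {"dp": [0,0,-0.4],"spin": 0},
    {"dp": [0,0,-0.2],"spin": 0},
    {"dp": [0,0,-0.05],"spin": 0}
  ]
}}

```text
clock: 14.77
position: [0.489, -0.0961, 0.0919]
orientation: [0.585, 0.811, 0.0, 0.0]
contact_force: [-0.6, -0.1, -0.3]
gripper_width: 0.477
```

```bash
python3 -c "
from h import *
wrist('pics/w10.png')"
```

```text
14.7667 [ 0.489  -0.0961  0.0919] [5.854e-01 8.107e-01 1.000e-04 2.000e-04] 0.4771563777030137
```

View pics/w10.png

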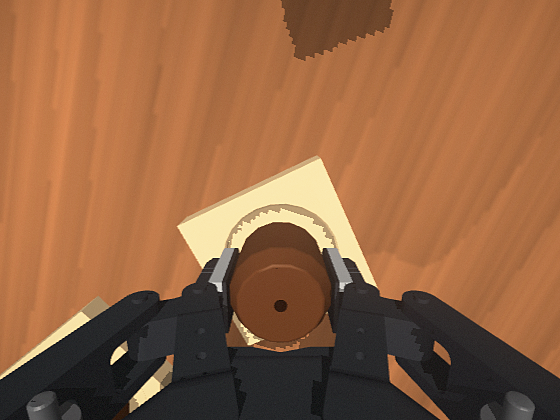

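The middle drum is inside its pocket ring, so I'm releasing it.

>>> {"method": "play_rows", "body": {
  "targets": [
    {"dp": [0,0,0],"spin": 0},
    {"dp": [0,0,0],"spin": 0},
    {"dp": [0,0,0],"spin": 0},
    {"dp": [0,0,0],"spin": 0},
    {"dp": [0,0,0],"spin": 0},
    {"dp": [0,0,0],"spin": 0},
    {"dp": [0,0,0],"spin": 0},
    {"dp": [0,0,0],"spin": 0},
    {"dp": [0,0,0],"spin": 0},
    {"dp": [0,0,0],"spin": 0}
  ],
  "claw": 6.5
}}

```text
clock: 15.65
position: [0.4888, -0.0961, 0.0919]
orientation: [0.585, 0.811, -0.0, -0.0]
contact_force: [-0.4, 0.5, -0.5]
gripper_width: 0.762
```

>>> {"method": "play_rows", "body": {
  "targets": [
    {"dp": [0,0,1],"spin": 0},
    {"dp": [0,0,2],"spin": 0},
    {"dp": [0,0,2],"spin": 0},
    {"dp": [0,0,2.5],"spin": 0},
    {"dp": [0,0,2.5],"spin": 0},
    {"dp": [0,0,2],"spin": 0},
    {"dp": [0,0,0],"spin": 0},
    {"dp": [0,0,0],"spin": 0},
    {"dp": [0,0,0],"spin": 0},
    {"dp": [0,0,0],"spin": 0}
  ]
}}

```text
clock: 16.48
position: [0.4881, -0.0959, 0.211]
orientation: [0.585, 0.811, -0.0, -0.001]
contact_force: [1.0, -0.0, -0.5]
gripper_width: 0.76
```

```bash
python3 -c "
from h import *
wrist('pics/w11.png')"
```

```text
16.4833 [ 0.4881 -0.0959  0.211 ] [ 5.854e-01  8.107e-01 -4.000e-04 -8.000e-04] 0.7597702717984974
```

View pics/w11.png

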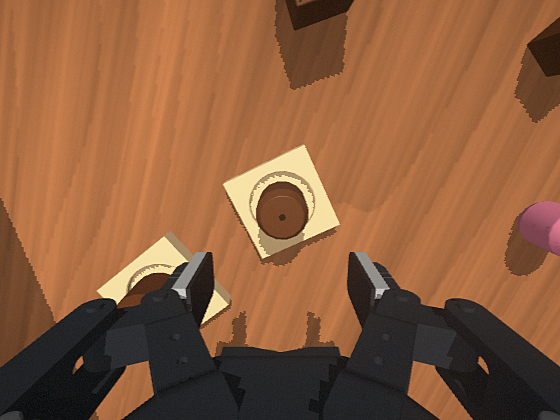

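```bash
python3 -c "
from h import *
f='pics/w11.png'
print(wray(f,282,217,.058),np.mean([wray(f,*c,.016) for c in((305,145),(339,225),(262,258),(224,184))],0))"
```

```text
[ 0.48951302 -0.0960781   0.058     ] [ 0.49039156 -0.09681674  0.016     ]
```

>>> {"method": "play_rows", "body": {
  "targets": [
    {"dp": [0.6,1.8,0],"spin": 0},
    {"dp": [1.1,3.3,0],"spin": 0},
    {"dp": [1.1,3.3,0],"spin": 0},
    {"dp": [1.1,3.3,0],"spin": 0},
    {"dp": [1.1,3.3,0],"spin": 0},
    {"dp": [1.1,3.3,0],"spin": 0},
    {"dp": [1.1,3.3,0],"spin": 0},
    {"dp": [1.1,3.3,0],"spin": 0},
    {"dp": [1.1,3.3,0],"spin": 0},
    {"dp": [1.1,3.3,0],"spin": 0}
  ]
}}

```text
clock: 17.37
position: [0.5935, 0.2206, 0.2105]
orientation: [0.585, 0.811, -0.001, -0.001]
contact_force: [0.5, -0.6, -0.1]
gripper_width: 0.762
```

>>> {"method": "play_rows", "body": {
  "targets": [
    {"dp": [0.6,1.8,0],"spin": 0},
    {"dp": [0.6,1.8,-1],"spin": 0},
    {"dp": [0,0,-1],"spin": 0},
    {"dp": [0,0,-1],"spin": 0},
    {"dp": [0,0,-1],"spin": 0},
    {"dp": [0,0,0],"spin": 0},
    {"dp": [0,0,0],"spin": 0},
    {"dp": [0,0,0],"spin": 0},
    {"dp": [0,0,0],"spin": 0},
    {"dp": [0,0,0],"spin": 0}
  ]
}}

```text
clock: 18.2
position: [0.6062, 0.2547, 0.1726]
orientation: [0.586, 0.811, 0.0, 0.0]
contact_force: [0.2, 1.0, 1.0]
gripper_width: 0.763
```

```bash
python3 -c "
from h import *
wrist('pics/w12.png')"
```

```text
18.2 [0.6062 0.2547 0.1726] [5.856e-01 8.106e-01 5.000e-04 3.000e-04] 0.7634339716185845
```

View pics/w12.png

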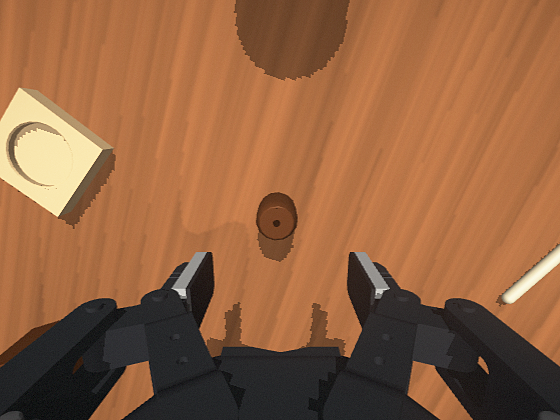

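```bash
python3 -c "
from h import *
f='pics/w12.png'
print(wray(f,277,224,.04))"
```

```text
[0.60428401 0.25436151 0.04      ]
```

>>> {"method": "play_rows", "body": {
  "targets": [
    {"dp": [-0.2,0,-1],"spin": 0},
    {"dp": [0,0,-1.5],"spin": 0},
    {"dp": [0,0,-2],"spin": 0},
    {"dp": [0,0,-2],"spin": 0},
    {"dp": [0,0,-1.5],"spin": 0},
    {"dp": [0,0,-0.7],"spin": 0},
    {"dp": [0,0,-0.3],"spin": 0},
    {"dp": [0,0,0],"spin": 0},
    {"dp": [0,0,0],"spin": 0},
    {"dp": [0,0,0],"spin": 0}
  ]
}}

```text
clock: 19.08
position: [0.6044, 0.2552, 0.0829]
orientation: [0.585, 0.811, 0.001, 0.0]
contact_force: [0.1, 0.1, 0.2]
gripper_width: 0.758
```

>>> {"method": "play_rows", "body": {
  "targets": [
    {"dp": [0,0,0],"spin": 0},
    {"dp": [0,0,0],"spin": 0},
    {"dp": [0,0,0],"spin": 0},
    {"dp": [0,0,0],"spin": 0},
    {"dp": [0,0,0],"spin": 0},
    {"dp": [0,0,0],"spin": 0},
    {"dp": [0,0,0],"spin": 0},
    {"dp": [0,0,0],"spin": 0},
    {"dp": [0,0,0],"spin": 0},
    {"dp": [0,0,0],"spin": 0}
  ],
  "claw": 2,
  "force": 25
}}

```text
clock: 19.92
position: [0.6041, 0.2551, 0.0826]
orientation: [0.585, 0.811, 0.0, 0.0]
contact_force: [-1.2, -0.1, 6.3]
gripper_width: 0.343
```

```bash
python3 -c "
from h import *
wrist('pics/w13.png')"
```

```text
19.9167 [0.6041 0.2551 0.0826] [5.855e-01 8.107e-01 4.000e-04 2.000e-04] 0.34298940064592875
```

View pics/w13.png

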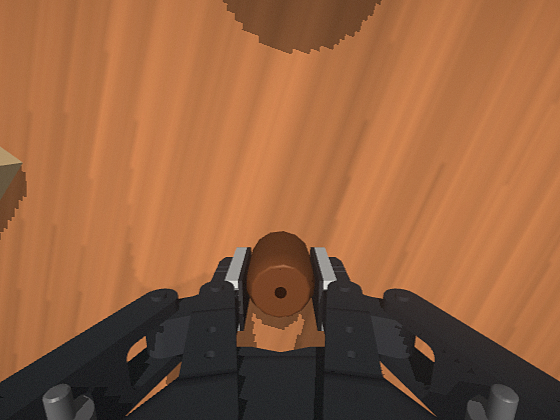

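>>> {"method": "play_rows", "body": {
  "targets": [
    {"dp": [0,0,0.5],"spin": 0},
    {"dp": [0,0,1],"spin": 0},
    {"dp": [0,0,2],"spin": 0},
    {"dp": [0,0,2.5],"spin": 0},
    {"dp": [0,0,2.5],"spin": 0},
    {"dp": [0,0,2.5],"spin": 0},
    {"dp": [-1,0,1],"spin": 0},
    {"dp": [-2,-0.2,0],"spin": 0},
    {"dp": [-2,-0.2,0],"spin": 0},
    {"dp": [-2,-0.2,0],"spin": 0}
  ]
}}

```text
clock: 20.8
position: [0.5321, 0.2486, 0.2019]
orientation: [0.586, 0.811, -0.0, -0.0]
contact_force: [0.3, 1.0, -1.3]
gripper_width: 0.342
```

>>> {"method": "play_rows", "body": {
  "targets": [
    {"dp": [-3,-0.2,0],"spin": 0},
    {"dp": [-3,-0.2,0],"spin": 0},
    {"dp": [-2.5,-0.1,0],"spin": 0},
    {"dp": [-1.5,0,0],"spin": 0},
    {"dp": [-0.8,0,0],"spin": 0},
    {"dp": [0,0,0],"spin": 0},
    {"dp": [0,0,0],"spin": 0},
    {"dp": [0,0,0],"spin": 0},
    {"dp": [0,0,0],"spin": 0},
    {"dp": [0,0,0],"spin": 0}
  ]
}}

```text
clock: 21.63
position: [0.4266, 0.244, 0.2018]
orientation: [0.586, 0.811, 0.0, 0.0]
contact_force: [0.3, -0.3, 0.5]
gripper_width: 0.338
```

```bash
python3 -c "
from h import *
print(wray('pics/w13.png',280,292,.04))
wrist('pics/w14.png')"
```

```text
[0.60423663 0.25503946 0.04      ]
21.6333 [0.4266 0.244  0.2018] [5.856e-01 8.106e-01 1.000e-04 1.000e-04] 0.3375737887354374
```

View pics/w14.png

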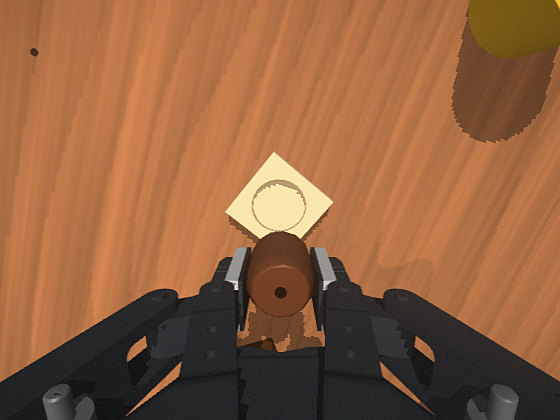

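```bash
python3 -c "
from h import *
f='pics/w14.png'
print((wray(f,225,211,.016)+wray(f,333,203,.016))/2,wray(f,225,211,.016),wray(f,333,203,.016))
print(wray(f,280,292,.16))"
```

```text
[0.42614584 0.24222506 0.016     ] [0.3830207  0.22421742 0.016     ] [0.46927099 0.2602327  0.016     ]
[0.42654884 0.24440584 0.16      ]
```

>>> {"method": "play_rows", "body": {
  "targets": [
    {"dp": [0,-0.1,-1],"spin": 0},
    {"dp": [0,0,-2],"spin": 0},
    {"dp": [0,0,-2],"spin": 0},
    {"dp": [0,0,-2],"spin": 0},
    {"dp": [0,0,-1.5],"spin": 0},
    {"dp": [0,0,-1],"spin": 0},
    {"dp": [0,0,-0.7],"spin": 0},
    {"dp": [0,0,-0.4],"spin": 0},
    {"dp": [0,0,-0.2],"spin": 0},
    {"dp": [0,0,-0.05],"spin": 0}
  ]
}}

```text
clock: 22.52
position: [0.426, 0.243, 0.0934]
orientation: [0.585, 0.811, 0.0, 0.0]
contact_force: [0.0, -0.4, -0.2]
gripper_width: 0.344
```

```bash
python3 -c "
from h import *
wrist('pics/w15.png')"
```

```text
22.5167 [0.426  0.243  0.0934] [5.854e-01 8.107e-01 2.000e-04 1.000e-04] 0.34352406650956024
```

View pics/w15.png

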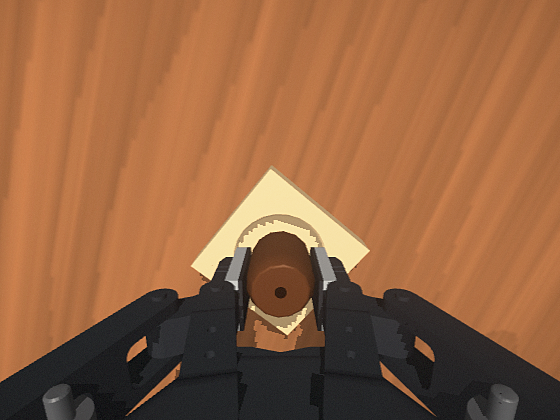

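The small drum is centred in its pocket, so I'm releasing it.

>>> {"method": "play_rows", "body": {
  "targets": [
    {"dp": [0,0,0],"spin": 0},
    {"dp": [0,0,0],"spin": 0},
    {"dp": [0,0,0],"spin": 0},
    {"dp": [0,0,0],"spin": 0},
    {"dp": [0,0,0],"spin": 0},
    {"dp": [0,0,0],"spin": 0},
    {"dp": [0,0,0],"spin": 0},
    {"dp": [0,0,0],"spin": 0},
    {"dp": [0,0,0],"spin": 0},
    {"dp": [0,0,0],"spin": 0}
  ],
  "claw": 5.5
}}

```text
clock: 23.4
position: [0.4258, 0.2429, 0.0933]
orientation: [0.585, 0.811, -0.0, -0.0]
contact_force: [1.0, -1.1, -1.3]
gripper_width: 0.642
```

>>> {"method": "play_rows", "body": {
  "targets": [
    {"dp": [0,0,1],"spin": 0},
    {"dp": [0,0,2],"spin": 0},
    {"dp": [0,0,2],"spin": 0},
    {"dp": [0,0,2.5],"spin": 0},
    {"dp": [0,0,2.5],"spin": 0},
    {"dp": [0,0,2],"spin": 0},
    {"dp": [0,0,0],"spin": 0},
    {"dp": [0,0,0],"spin": 0},
    {"dp": [0,0,0],"spin": 0},
    {"dp": [0,0,0],"spin": 0}
  ]
}}

```text
clock: 24.23
position: [0.4252, 0.2426, 0.2125]
orientation: [0.585, 0.811, -0.001, -0.0]
contact_force: [-0.4, 0.1, 0.2]
gripper_width: 0.644
```

```bash
python3 -c "
from h import *
wrist('pics/w16.png')
im,d=vision.camera('scene');cv2.imwrite('pics/s16.png',cv2.resize(im[90:370,130:480],None,fx=2.1,fy=2.1,interpolation=2))
im,d=vision.camera('top');cv2.imwrite('pics/t16.png',im)"
```

```text
24.2333 [0.4252 0.2426 0.2125] [ 5.854e-01  8.107e-01 -8.000e-04 -4.000e-04] 0.6435976134517075
```

View pics/w16.png

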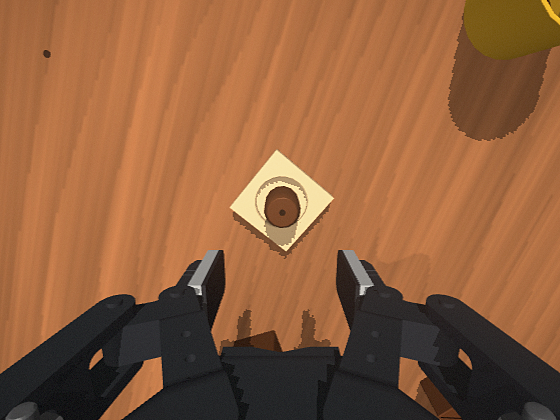

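View pics/s16.png

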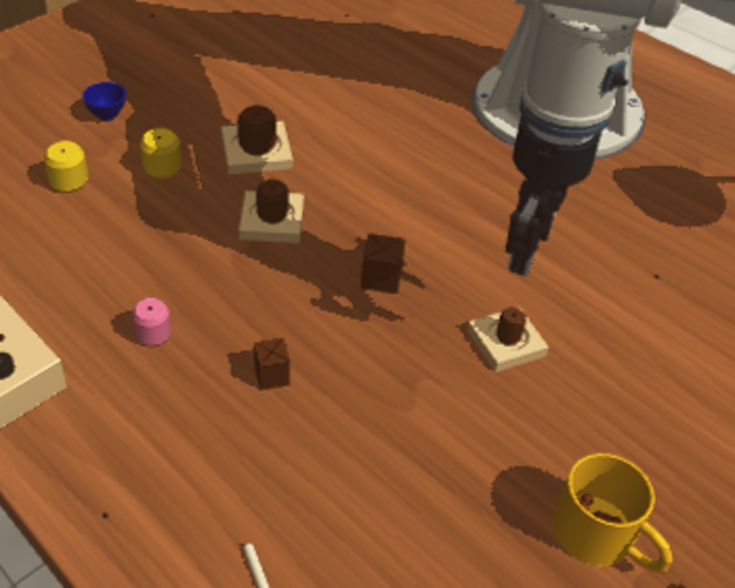

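View pics/t16.png

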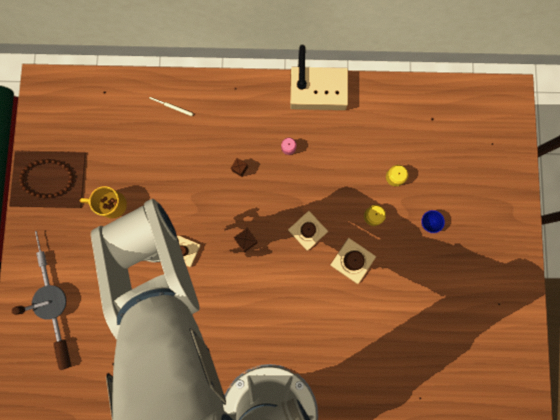

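The three drums stand upright in their pockets; in the top view the squares, mug and cellar are at the same pixels as at the start. One last numeric check before I hand it in.

```bash
python3 -c "
from h import *
f='pics/w16.png'
print('S',wray(f,282,212,.05),np.mean([wray(f,*c,.016) for c in((277,150),(333,199),(287,252),(230,208))],0))
s=telemetry.sense();print(s['clock'],s['contact_force'],abs(s['qvel']).max())
from rig import job_done
print(job_done())"
```

```text
S [0.42629533 0.24345754 0.05      ] [0.42671579 0.24192647 0.016     ]
24.3833 [ 0.56208121  0.53315087 -0.39928585] 0.004136455527591886
the job is handed in; nothing more can be done
None
```

All three drums stand in their own pockets. I loaded them in the order large, middle, small and let go of each before fetching the next. I handed the job in at about 24.4 s of the 88 s allowed.

- **Placement:** after each release, the wrist camera put the drum within about 2 mm of its pocket's centre (large 1.7 mm, middle 1.2 mm, small 1.6 mm). The limit is 11 mm.
- **Seating:** the depth reading put the large drum's top at 67 mm against an expected 66 mm. For the middle and small drums I didn't measure the height. They looked upright and seated in the wrist and scene views.
- **Other objects:** the squares, mug and salt cellar looked unmoved in the final top view, judged by eye rather than measured. The gripper had retreated clear, about 12 cm above the small block.
- **Disagreement:** the top and wrist cameras differed by about 2 mm in y, which is within the stated calibration. I went by the wrist view.

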